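Start up the cutting station

ROBOT

A 6-joint arm with a two-finger parallel gripper is mounted at the origin on the work surface. World frame = base frame: x ahead of the robot, y to its left, z up, the work surface at z = 0. Lengths are in m, angles in rad, forces in N, time in s.
With the tool pointing down it reaches from about 0.35 to 0.85 m from the base axis. Payload 8.1 kg.
Tool frame: the origin (TCP) lies midway between the tips of the shut fingers; the grasp point (between the pads) lies 19 mm behind it (arm.grasp_offset is the distance from the TCP to the grasp point, in m); z points along the fingers, y is the line along which they close (so a half turn about z gives the same grasp; the last joint's range is limited). The gripper opens to 93 mm and grips with 3 to 60 N. Pads are 15 mm wide; open, the fingers measure 128 mm over their backs; the gripper's body (75 mm by 188 mm) begins 65 mm behind the grasp point.
Start: joints at [1.073, 0.13, 1.488, -0, 1.523, -0.085], TCP at [0.241, 0.55, 0.219] pointing down, gripper open.
Joint ranges: [-2.96, 2.96], [-0.89, 2.26], [0.02, 2.5], [-1.34, 4.48], [0, 2.73], [-2.66, 2.66]. Speed limits (rad/s): [2.39, 2.39, 2.79, 3.14, 3.14, 3.14].

INTERFACE

Orientations are given as a unit quaternion [x, y, z, w].
In Python, from bench import arm gives the robot as it stands.
- The arm moves only by the tool play_rows, never from a script. Its argument "rows" is a list of rows, each a list of 5 numbers: the closure, from 0 (fully open) to 1 (shut), then the shift along the tool's x, y, z in mm, then the turn about the tool's z in degrees. A call has 1 to 12 rows; each row is the pose to reach, as a shift and turn from the pose commanded when the call began, along the tool's axes at that moment; what a row does not reach only later rows make up. A row lasts 1/12 s, in which the tool goes at most 41.7 mm and 7.16 degrees, less where a joint would pass 70% of its speed; a pose out of reach is approached as far as the arm can. A call with a gripper value outside its range is refused whole. The fingers move at their own pace and stop on an object; "force" is the grip in N (left out, the last holds). Time passes only in rows, so rows that repeat a pose let the fingers close. It gives the time, the measured TCP pose, the force, the opening and the grip force at its end, in the units of the state.
- arm.get_obs(): the state, without advancing time (a new reading comes with each control period).
- arm.snapshot(name): name is "scene" or "top" or "wrist"; returns the picture (420x560x3 uint8, red, green, blue); there is no depth.
- arm.camera_model(name): a dict with "intrinsics" (3x3 intrinsics, pixels), "k1" (the pictures are not rectified: a ray, as slopes to the right and down, at radius r is drawn at 1 + k1 r^2 times it, then the intrinsics apply), "R" (3x3) and "t" (3): a world point X has camera coordinates R X + t; the wrist camera has in their place "T_tool_cam" (4x4, takes a point from camera to tool coordinates, whose origin is the TCP and whose axes are the flange's). Camera axes: x right, y down, z forward; pixel columns grow to the right and rows downward; lengths in m; the calibration is good to about 2 mm. A picture is of the moment at which its call begins: read the wrist's pose just before it. camera_model takes no time and is no camera call.
- arm.hand_in(): hands the job in; it is judged then, once.
The state is a dict: "time_s": time; "q": joint angles; "joint_velocities": joint speeds; "tau": joint torques, N m; "tcp_pos": TCP position; "eef_rot": TCP orientation; "contact_force": force on the tool from outside, world axes, zero at the start; "torque": the same for the moment, N m; "gripper_width": opening from 0.0 (shut) to 1.0 (fully open); "finger_force": force on a finger pad.
Only numpy, scipy, OpenCV 4.12 (cv2) and the standard library are available. Lean on these libraries where they do the work, as an engineer would, in place of code of your own. Each camera call takes 0.05 s, during which the arm holds its last target. There are 200 camera calls.

TASK

Start the cutting station by pressing its controls in this order: on the power box, push down the raised end of the wide rocker until it is fully over; then press the flat round start button on the dust extractor's box fully home; then press the long bar-shaped start key on the saw's box fully home. All three stay where you press them. Only press: do not push the mushroom-shaped stop buttons, and leave everything else on the bench where it stands.

Things in the scene. Friction and masses are not known exactly. Their poses are not given: they have to be found in the camera images.
- power_box: Power box: a grey casing 120 mm along its x, 90 mm along its y, 50 mm high, bolted to the bench; origin under its centre, z up, turned up to 0.9 rad from world axes. It carries one wide black rocker across its middle and nothing else. The three boxes stand about 0.3 m apart in a row from left to right, in any order.
- rocker (a joint): rocker angle, rad: 0 to 0.06 off (end at the box's +x side raised), 0.44 on (that end down against its stop). A black slab, 80 mm along the box's x, 44 mm wide, 10 mm thick, pivoting about a line along the box's y over the box's centre, 65 mm above the bench. Stays where it is left; turning it takes 0.05 N m (2 N at the press point, up to 5 N nearer the pivot).
- rocker_end (a point): the place to press on the rocker: on the upper face of the end that is raised when off, 28 mm from the pivot; moves with the rocker, from 76 mm above the bench when off down to about 64 mm when on
- extractor_box: Dust extractor's box: a grey casing 120 mm along its x, 90 mm along its y, 50 mm high, bolted to the bench; origin under its centre, z up, turned up to 0.9 rad from world axes. On top, a flat round start button at the +x end (31 mm from the centre) and a mushroom stop button at the -x end (31 mm from the centre).
- round_start (a joint): how far the round start button is pressed, m: 0 out, 0.006 fully home. It latches: it has no spring, resists with about 3.5 N, and stays where it is pressed to.
- round_start_top (a point): centre of the upper face of the round start button, 36 mm across; 12 mm above the casing (62 mm above the bench) when out, 6 mm when home; moves with it
- extractor_stop (a joint): how far the extractor's stop button (a wide-headed mushroom, 38 mm across, its top 26 mm above the casing) is pressed, m: 0 out, 0.006 home; a spring holds it out with 1.8 N, rising to 5.4 N
- saw_box: Saw's box: a grey casing 120 mm along its x, 90 mm along its y, 50 mm high, bolted to the bench; origin under its centre, z up, turned up to 0.9 rad from world axes. On top, a flat bar-shaped start key at the +x end (31 mm from the centre) and a mushroom stop button at the -x end (31 mm from the centre).
- bar_start (a joint): how far the bar start key is pressed, m: 0 out, 0.006 fully home. It latches: no spring, about 3.5 N, stays where it is pressed to.
- bar_start_top (a point): centre of the upper face of the bar-shaped start key, 26 mm along the box's x and 66 mm along its y; 12 mm above the casing (62 mm above the bench) when out, 6 mm when home; moves with it
- saw_stop (a joint): how far the saw's stop button (a wide-headed mushroom, 38 mm across, its top 26 mm above the casing) is pressed, m: 0 out, 0.006 home; sprung like the extractor's
- tape_roll: Bystander: brown tape roll, a short upright tube 60 mm across with a 38 mm hole, 48 mm high, between two of the boxes; origin under its centre
- tin: Bystander: small can, 56 mm across, 85 mm high, between two of the boxes; origin under its centre
- paint_can: Bystander: paint can, 90 mm across, 110 mm high, beyond the boxes; origin under its centre
- glue_bottle: Bystander: glue bottle, 56 mm across, 150 mm high, beyond the boxes; origin under its centre
- screw_clamp: Bystander: wooden hand-screw clamp lying flat beyond the boxes, about 130 by 300 mm, 34 mm high; origin under its centre
- screwdriver: Bystander: screwdriver lying on the robot's side of the boxes; origin under its middle
- tape_measure: Bystander: tape measure standing on the robot's side of the boxes, 70 x 40 x 65 mm; origin under its centre
Not all that is in view belongs to the job. Leave any purple look-alike of the extractor_box alone. What is shaped like the saw_box but red is not meant.

How it is judged:
On the way, in this order (a step that is already met when the one before it is completed fails the run):
1. the rocker is fully over to on, both start controls still out (value of joint rocker above 0.37 rad and value of joint each of round_start, bar_start below 0.002 m), for 0.2 s.
2. the round start button is home, the rocker on, the bar key still out (value of joint rocker above 0.37 rad and value of joint round_start above 0.0048 m and value of joint bar_start below 0.002 m), for 0.2 s.
3. the bar start key is home, the other two still on (value of joint rocker above 0.37 rad and value of joint each of round_start, bar_start above 0.0048 m), for 0.2 s.
At the end, for the whole second after the job is handed in: The rocker stands at more than 0.37 of 0.44 rad, both start controls are more than 4.8 of 6 mm in, the stop buttons are out (under 2 mm), and the seven loose bystanders are at rest within 20 mm of where they started (all of step 3 and value of joint each of extractor_stop, saw_stop below 0.002 m and distance of each of tape_roll, tin, paint_can, glue_bottle, screw_clamp, screwdriver, tape_measure from where it was at the start of the episode below 0.02 m and linear speed of each of tape_roll, tin, paint_can, glue_bottle, screw_clamp, screwdriver, tape_measure below 0.02 m/s); the robot touches nothing.
It fails at once if the round start button is pressed before the rocker is on (value of joint round_start above 0.002 m and value of joint rocker below 0.37 rad).
It fails at once if the bar start key is pressed before the round start button is home (value of joint bar_start above 0.002 m and value of joint round_start below 0.0048 m).
It fails at once if a stop button is pushed more than 2 mm (value of joint any of extractor_stop, saw_stop above 0.002 m).
It fails at once if a loose bystander is lifted, knocked or moved more than 20 mm (distance of any of tape_roll, tin, paint_can, glue_bottle, screw_clamp, screwdriver, tape_measure from where it was at the start of the episode above 0.02 m).
It also fails if it takes over 58 s, if anything falls off the work surface, if the arm or the gripper's body presses on something with over 40 N, if the wrist force passes 120 N, or if a joint passes its speed limit or range.

## Working session

There is one attempt and no reset: what is moved stays moved. The work goes in short steps, Python scripts to look and compute and a tool call to move; the robot and the scene stay as the last step left them, time stands still between calls to the robot, and variables do not carry over. Pictures are saved under pics/ and viewed, at most 10 in all, crops included, and the job is handed in when it is done.

Besides the shell and the picture viewer there is one more tool, called after ">>>" in YAML: its name, and indented under it one key for each argument. play_rows: Moves the arm, as the interface text tells. Its arguments: {"type":"object","properties":{"rows":{"type":"array","items":{"type":"array","items":{"type":"number"}}},"force":{"type":"number"}},"required":["rows"]}

```bash
mkdir -p pics
python3 - <<'E'
from bench import arm
import cv2
for n in("top","scene"):
    im=arm.snapshot(n); cv2.imwrite(f"pics/{n}0.png",im[:,:,::-1]); m=arm.camera_model(n)
    print(n,m)
o=arm.get_obs();print(o["time_s"],o["tcp_pos"],o["eef_rot"]);print(arm.camera_model("wrist"))
E
```

```text
top {'intrinsics': array([[510.38478618,   0.        , 286.25791551],
       [  0.        , 510.38478618, 204.41586573],
       [  0.        ,   0.        ,   1.        ]]), 'k1': 0.03591018942296732, 'R': array([[ 0.02482979, -0.99969058, -0.00148961],
       [-0.99411976, -0.02453427, -0.10547027],
       [ 0.10540109,  0.00409965, -0.99442134]]), 't': array([0.02155508, 0.54552223, 1.30287376])}
scene {'intrinsics': array([[394.15643465,   0.        , 277.1009701 ],
       [  0.        , 394.15643465, 208.44370009],
       [  0.        ,   0.        ,   1.        ]]), 'k1': -0.03734239006292637, 'R': array([[-0.70064306,  0.71319766,  0.02117556],
       [ 0.50840146,  0.51983519, -0.68651244],
       [-0.50062686, -0.47023449, -0.72680965]]), 't': array([ 0.35085254, -0.24354318,  1.43441289])}
0.1 [0.24045582 0.54914773 0.21770139] [ 2.04952066e-01  9.78771663e-01 -7.91580491e-04 -2.38372214e-04]
{'intrinsics': array([[313.31175387,   0.        , 278.87020909],
       [  0.        , 313.31175387, 208.48952592],
       [  0.        ,   0.        ,   1.        ]]), 'k1': -0.0330181941713139, 'T_tool_cam': array([[ 3.00582305e-04, -9.63982883e-01, -2.65964117e-01,
         7.32870940e-02],
       [ 9.99999548e-01,  4.98392860e-05,  9.49518879e-04,
        -4.75703743e-04],
       [-9.02064484e-04, -2.65964283e-01,  9.63982462e-01,
        -1.66714712e-01],
       [ 0.00000000e+00,  0.00000000e+00,  0.00000000e+00,
         1.00000000e+00]])}
```

View pics/top0.png

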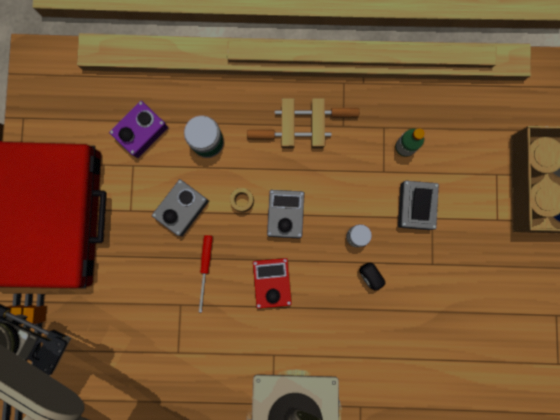

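View pics/scene0.png

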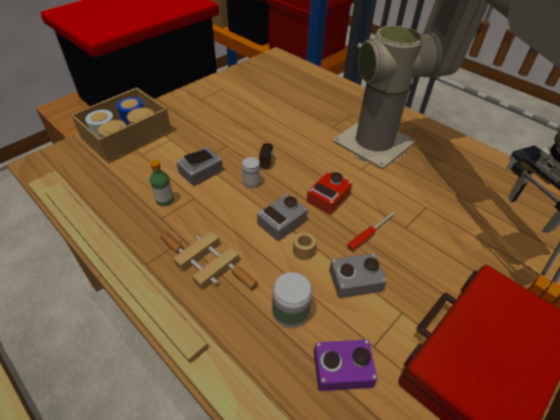

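The top picture (up is +x, left is +y) shows the grey extractor box near (181,208), the saw box near (286,213) and the power box near (419,205). The decoys are a purple box at (138,130) and a red box at (272,284). Next I'll zoom in on the three boxes.

```bash
cat > h.py <<'E'
import numpy as np, cv2
def ray(m,uv):
    K=m["intrinsics"]; uv=np.atleast_2d(uv).astype(float)
    d=np.c_[(uv[:,0]-K[0,2])/K[0,0],(uv[:,1]-K[1,2])/K[1,1]]
    s=d.copy()
    for _ in range(20): s=d/(1+m["k1"]*(s**2).sum(1,keepdims=True))
    return np.c_[s,np.ones(len(s))]@m["R"], -m["R"].T@m["t"]
def plane(m,uv,z):
    D,c=ray(m,uv); return c+D*((z-c[2])/D[:,2])[:,None]
E
python3 - <<'E'
import cv2,numpy as np
im=cv2.imread("pics/top0.png")
t=[cv2.resize(im[y-40:y+40,x-40:x+40],(260,260),interpolation=cv2.INTER_CUBIC) for x,y in((181,208),(286,213),(419,205))]
cv2.imwrite("pics/crop.png",np.hstack(t))
E
```

```text
(no output)
```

View pics/crop.png

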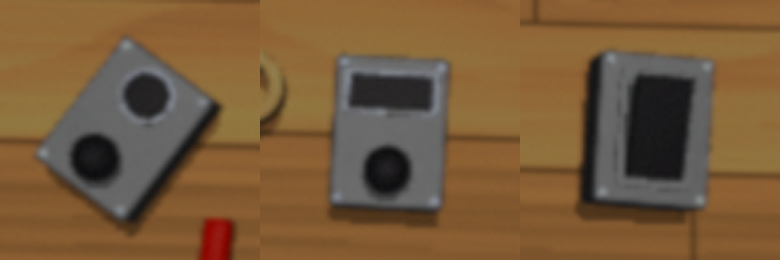

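The crops show the flat round start at the upper right of the extractor box, with its mushroom at the lower left. On the saw box the bar key is at the top and the mushroom at the bottom. The rocker's raised end isn't clear from above, so I'll measure the boxes and enlarge the power box in the scene view.

Run:
```python
from bench import arm
from h import *
m=arm.camera_model("top"); im=cv2.imread("pics/top0.png"); hsv=cv2.cvtColor(im,cv2.COLOR_BGR2HSV)
g=((hsv[...,1]<60)&(hsv[...,2]>75)).astype(np.uint8)
for n,(x,y) in dict(ext=(181,208),saw=(286,213),pow=(419,205)).items():
    k=np.zeros_like(g);k[y-34:y+34,x-34:x+34]=g[y-34:y+34,x-34:x+34]
    cs,_=cv2.findContours(k,0,2);c=max(cs,key=cv2.contourArea)
    P=plane(m,c[:,0],.05)[:,:2]
    (cx,cy),s,a=cv2.minAreaRect((P*1000).astype(np.float32)); print(n,"casing mm",cx,cy,s,a)
    # dark blobs inside
    d=((hsv[...,2]<62)).astype(np.uint8)*0
    cv2.fillPoly(d,[cv2.convexHull(c)],1); d=cv2.erode(d,np.ones((3,3)))&(hsv[...,2]<65)
    cs,_=cv2.findContours(d.astype(np.uint8),0,2)
    for q in cs:
        if cv2.contourArea(q)>40:
            Q=plane(m,q[:,0],.065 if n=="pow" else .062)[:,:2]*1000
            print("  blob",cv2.minAreaRect(Q.astype(np.float32)))
s=cv2.imread("pics/scene0.png")
cv2.imwrite("pics/crop2.png",cv2.resize(s[140:190,165:235],(700,500),interpolation=cv2.INTER_CUBIC))
for n,xyz in dict(toolbox=(0,0)).items(): pass
```

```text
ext casing mm 529.281005859375 310.79827880859375 (86.53652954101562, 118.36431884765625) 55.102691650390625
  blob ((503.2608337402344, 328.6351623535156), (38.42978286743164, 35.36936569213867), 2.736684560775757)
  blob ((553.9791259765625, 291.7444152832031), (31.031166076660156, 30.354997634887695), 46.78199005126953)
saw casing mm 519.8517456054688 37.00417709350586 (88.02430725097656, 117.5892333984375) 88.37309265136719
  blob ((487.54644775390625, 38.03683853149414), (38.03306579589844, 32.950294494628906), 1.4178866147994995)
  blob ((549.578369140625, 35.872947692871094), (61.15499496459961, 24.09878158569336), 88.37779235839844)
pow casing mm 551.4713134765625 -306.693115234375 (86.69232940673828, 116.4701919555664) 86.70530700683594
  blob ((551.2998046875, -305.9939270019531), (47.733680725097656, 82.463623046875), 82.9376220703125)
```

View pics/crop2.png

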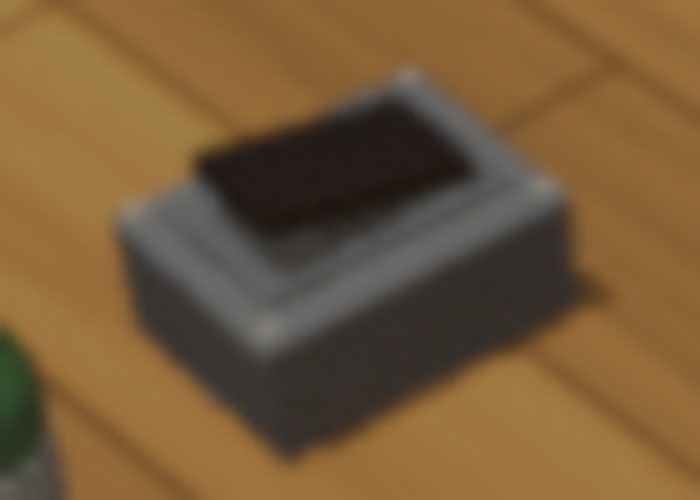

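In the scene crop the near-left end of the rocker, at about (230,190), sits above the casing with a gap beneath it. That is the world +x end, so power yaw is about -3°. The measured casing and button spacings agree with the given sizes. I'll shut the fingers, turn the tool so its y lies along world y, and move inward.

>>> play_rows:
  rows:
    - [1, -30, -20, -10, 0]
    - [1, -60, -40, -20, -6]
    - [1, -90, -60, -30, -12]
    - [1, -120, -80, -32, -18]
    - [1, -150, -100, -32, -24]
    - [1, -180, -120, -32, -24]
    - [1, -210, -140, -32, -24]
    - [1, -240, -160, -32, -24]
    - [1, -246, -164, -32, -24]
    - [1, -246, -164, -32, -24]
  force: 20

```text
time_s: 0.93
tcp_pos: [0.4012, 0.2988, 0.2503]
eef_rot: [-0.001, 1.0, -0.0, -0.0]
contact_force: [0.1, -0.4, -0.2]
gripper_width: 0.331
finger_force: 0.0
```

```bash
cat > go.py <<'E'
import sys
from bench import arm
import numpy as np
from scipy.spatial.transform import Rotation as Ro
o=arm.get_obs(); R=Ro.from_quat(o["eef_rot"]).as_matrix()
print("t",o["time_s"],"tcp",np.round(o["tcp_pos"],4),"F",np.round(o["contact_force"],1),"w",o["gripper_width"],"toolx",R[:,0].round(3))
for a in sys.argv[1:]:
    print("shift mm",(R.T@(np.array(eval(a))-o["tcp_pos"])*1000).round(1))
E
python3 go.py .45,0,.25 .579,-.308,.2
```

```text
t 0.9333 tcp [0.4012 0.2988 0.2503] F [ 0.1 -0.4 -0.2] w 0.3306310698368713 toolx [-1.    -0.002  0.   ]
shift mm [ -48.1 -298.9    0.5]
shift mm [-176.4 -607.1   50.6]
```

>>> play_rows:
  rows:
    - [1, -10, -38, 0, 0]
    - [1, -20, -76, 0, 0]
    - [1, -30, -114, 0, 0]
    - [1, -40, -152, 0, 0]
    - [1, -50, -190, 0, 0]
    - [1, -60, -228, 0, 0]
    - [1, -70, -266, 0, 0]
    - [1, -80, -304, 0, 0]
    - [1, -90, -342, 0, 0]
    - [1, -100, -380, 0, 0]
    - [1, -110, -418, 0, 0]
    - [1, -120, -440, 0, 0]

```text
time_s: 1.93
tcp_pos: [0.5234, -0.1406, 0.2502]
eef_rot: [-0.003, 1.0, -0.0, -0.0]
contact_force: [0.4, 0.5, -0.2]
gripper_width: 0.007
finger_force: 0.0
```

>>> play_rows:
  rows:
    - [1, -15, -40, 10, 0]
    - [1, -25, -80, 20, 0]
    - [1, -35, -120, 30, 0]
    - [1, -45, -150, 40, 0]
    - [1, -57, -167, 50, 0]
    - [1, -57, -167, 50, 0]
    - [1, -57, -167, 50, 0]

```text
time_s: 2.52
tcp_pos: [0.5811, -0.3041, 0.1983]
eef_rot: [-0.003, 1.0, 0.001, -0.001]
contact_force: [-0.1, 0.4, -0.1]
gripper_width: 0.008
finger_force: 0.0
```

```bash
python3 go.py .579,-.308,.09
python3 - <<'E'
from bench import arm
import cv2
cv2.imwrite("pics/w1.png",arm.snapshot("wrist")[:,:,::-1])
E
```

```text
t 2.5167 tcp [ 0.5811 -0.3041  0.1983] F [-0.1  0.4 -0.1] w 0.008111957705105996 toolx [-1.    -0.006  0.003]
shift mm [  1.8  -4.2 108.3]
```

View pics/w1.png

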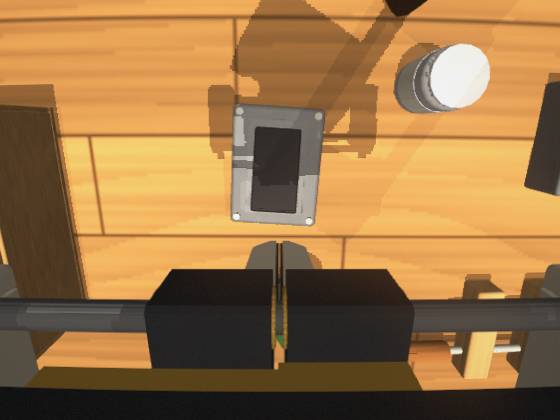

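The wrist view (image down is world +x) shows the rocker clear and centred, with its +x end at about (274,213) and its far end at about (277,127). I'll triangulate both ends against the top view to check which is raised.

Run:
```python
from bench import arm
from h import *
from scipy.spatial.transform import Rotation as Ro
o=arm.get_obs(); T=np.eye(4);T[:3,:3]=Ro.from_quat(o["eef_rot"]).as_matrix();T[:3,3]=o["tcp_pos"]
w=arm.camera_model("wrist");C=np.linalg.inv(T@w["T_tool_cam"]);w["R"]=C[:3,:3];w["t"]=C[:3,3]
m=arm.camera_model("top"); s=arm.camera_model("scene")
print("wrist casing corners",plane(w,[(240,110),(320,117),(310,221),(236,216)],.05).round(3).tolist())
def tri(l):
    A=np.zeros((3,3));b=np.zeros(3)
    for mm,uv in l:
        D,c=ray(mm,uv);d=D[0]/np.linalg.norm(D[0]);P=np.eye(3)-np.outer(d,d);A+=P;b+=P@c
    return np.linalg.solve(A,b).round(4)
# scene crop corners, scale 10, origin (165,140): +x end upper edge mid ~ (230,190)
sc=lambda x,y:(165+x/10,140+y/10)
print("+x end",tri([(m,(424.5,188.1)),(w,(274,213))]),"with scene",tri([(w,(274,213)),(s,sc(230,190))]))
print("-x end",tri([(m,(420.5,220.7)),(w,(277,127))]),"with scene",tri([(w,(277,127)),(s,sc(435,130))]))
```

```text
wrist casing corners [[0.496, -0.342, 0.05], [0.502, -0.264, 0.05], [0.609, -0.27, 0.05], [0.604, -0.349, 0.05]]
+x end [ 0.5877 -0.308   0.0913] with scene [ 0.5908 -0.307   0.0757]
-x end [ 0.5104 -0.3064  0.0564] with scene [ 0.5115 -0.3055  0.0557]
```

The triangulation confirms that the +x end is up (about 76 mm) and the other end is down (about 56 mm). Now I'll descend over the press point.

>>> play_rows:
  rows:
    - [1, 1, -4, 35, 0]
    - [1, 1, -4, 70, 0]
    - [1, 1, -4, 100, 0]
    - [1, 1, -4, 108, 0]
    - [1, 1, -4, 112, 0]
    - [1, 1, -4, 112, 0]
    - [1, 1, -4, 112, 0]

```text
time_s: 3.15
tcp_pos: [0.5815, -0.3094, 0.0916]
eef_rot: [-0.003, 1.0, -0.001, 0.002]
contact_force: [-0.2, -1.0, -0.4]
gripper_width: 0.005
finger_force: 0.0
```

>>> play_rows:
  rows:
    - [1, 0, 0, 3, 0]
    - [1, 0, 0, 6, 0]
    - [1, 0, 0, 9, 0]
    - [1, 0, 0, 12, 0]
    - [1, 0, 0, 15, 0]
    - [1, 0, 0, 17, 0]
    - [1, 0, 0, 19, 0]
    - [1, 0, 0, 20, 0]
    - [1, 0, 0, 20, 0]
    - [1, 0, 0, 20, 0]

```text
time_s: 3.98
tcp_pos: [0.58, -0.3093, 0.0687]
eef_rot: [-0.003, 1.0, -0.0, 0.0]
contact_force: [1.6, -0.3, 2.4]
gripper_width: 0.005
finger_force: 0.9
```

>>> play_rows:
  rows:
    - [1, 0, 0, 1, 0]
    - [1, 0, 0, 2, 0]
    - [1, 0, 0, 3, 0]
    - [1, 0, 0, 3, 0]
    - [1, 0, 0, 3, 0]

```text
time_s: 4.4
tcp_pos: [0.5801, -0.3093, 0.0657]
eef_rot: [-0.003, 1.0, -0.0, 0.0]
contact_force: [2.2, -0.4, 1.4]
gripper_width: 0.005
finger_force: 1.4
```

>>> play_rows:
  rows:
    - [1, 0, 0, 1, 0]
    - [1, 0, 0, 2, 0]
    - [1, 0, 0, 2, 0]

```text
time_s: 4.65
tcp_pos: [0.5803, -0.3094, 0.0652]
eef_rot: [-0.003, 1.0, -0.0, 0.0]
contact_force: [-0.9, 1.8, 11.7]
gripper_width: 0.01
finger_force: 5.5
```

>>> play_rows:
  rows:
    - [1, 0, 0, 0.5, 0]
    - [1, 0, 0, 1, 0]
    - [1, 0, 0, 1, 0]

```text
time_s: 4.9
tcp_pos: [0.5804, -0.3095, 0.065]
eef_rot: [-0.003, 1.0, -0.0, 0.001]
contact_force: [-3.9, 4.3, 17.1]
gripper_width: 0.003
finger_force: 7.7
```

The force jumped to 17 N at z = 65 mm, so the rocker is on its stop. I'll rise and cross to the extractor.

>>> play_rows:
  rows:
    - [1, 0, 0, -30, 0]
    - [1, 0, 0, -70, 0]
    - [1, 0, 0, -110, 0]
    - [1, 2, 35, -130, 0]
    - [1, 4, 75, -130, 0]
    - [1, 8, 115, -130, 0]
    - [1, 10, 155, -130, 0]
    - [1, 12, 195, -130, 0]
    - [1, 14, 235, -130, 0]
    - [1, 16, 275, -130, 0]
    - [1, 18, 315, -130, 0]
    - [1, 20, 355, -130, 0]

```text
time_s: 5.9
tcp_pos: [0.5564, 0.0473, 0.1918]
eef_rot: [-0.003, 1.0, -0.0, -0.001]
contact_force: [0.7, -0.2, -0.2]
gripper_width: 0.008
finger_force: 0.0
```

>>> play_rows:
  rows:
    - [1, 0, 40, 0, 0]
    - [1, 0, 80, 0, 0]
    - [1, 0, 120, 0, 0]
    - [1, 0, 160, 0, 0]
    - [1, 0, 200, 0, 0]
    - [1, 2, 230, 0, 0]
    - [1, 2, 245, 0, 0]
    - [1, 2, 245, 0, 0]
    - [1, 2, 245, 0, 0]

```text
time_s: 6.65
tcp_pos: [0.5537, 0.2905, 0.1917]
eef_rot: [-0.004, 1.0, -0.001, -0.001]
contact_force: [-0.2, 0.7, -0.4]
gripper_width: 0.003
finger_force: 0.0
```

```bash
python3 - <<'E'
from bench import arm
from h import *
from scipy.spatial.transform import Rotation as Ro
o=arm.get_obs(); im=arm.snapshot("wrist")[:,:,::-1]; cv2.imwrite("pics/w2.png",im)
s=arm.snapshot("scene")[140:190,165:235,::-1]
im=im.copy(); im[:200,:280]=cv2.resize(s,(280,200)) if False else im[:200,:280]
cv2.imwrite("pics/w2s.png",np.hstack([im,cv2.resize(s,(240,420))]))
E
python3 go.py .5545,.2925,.08
```

```text
t 6.75 tcp [0.5543 0.2891 0.1921] F [ 0.1 -0.5  0.3] w 0.007869747329285139 toolx [-1.    -0.005  0.001]
shift mm [ -0.3   3.5 112.1]
```

View pics/w2s.png

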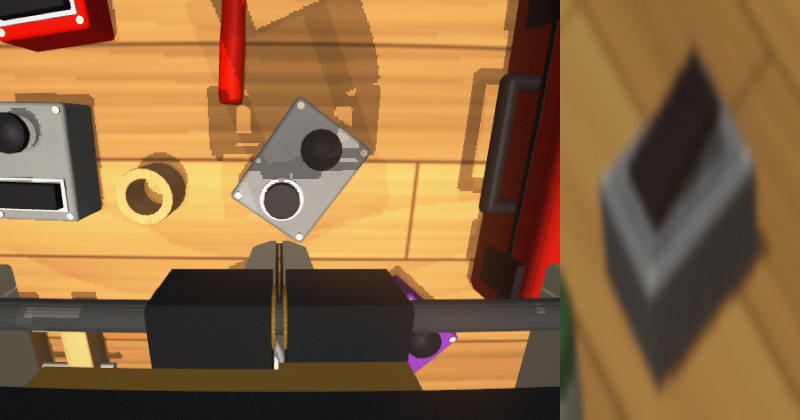

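The right-hand scene crop shows the rocker's near end now down. The round start button is at about (281,201) in the wrist picture, and the toolbox handle's edge is near (483,180). I'll check both positions.

Run:
```python
from bench import arm
from h import *
from scipy.spatial.transform import Rotation as Ro
o=arm.get_obs(); T=np.eye(4);T[:3,:3]=Ro.from_quat(o["eef_rot"]).as_matrix();T[:3,3]=o["tcp_pos"]
w=arm.camera_model("wrist");C=np.linalg.inv(T@w["T_tool_cam"]);w["R"]=C[:3,:3];w["t"]=C[:3,3]
print("start",plane(w,[(281.5,201)],.062).round(4),"handle",plane(w,[(483,180)],.06).round(3),plane(w,[(483,180)],.15).round(3))
m=arm.camera_model("top")
print("box/handle top view",plane(m,[(104,215),(98,270)],.15).round(3).tolist())
```

```text
start [[0.5551 0.2912 0.062 ]] handle [[0.533 0.488 0.06 ]] [[0.517 0.428 0.15 ]]
box/handle top view [[0.496, 0.463, 0.15], [0.368, 0.469, 0.15]]
```

Both views agree on the button to 1 mm, and the toolbox clears the gripper body. Pressing now.

>>> play_rows:
  rows:
    - [1, 0, 2.5, 35, 0]
    - [1, 0, 2.5, 70, 0]
    - [1, 0, 2.5, 100, 0]
    - [1, 0, 2.5, 116, 0]
    - [1, 0, 2.5, 122, 0]
    - [1, 0, 2.5, 122, 0]
    - [1, 0, 2.5, 122, 0]

```text
time_s: 7.33
tcp_pos: [0.5551, 0.2924, 0.0717]
eef_rot: [-0.002, 1.0, 0.0, 0.0]
contact_force: [1.3, -0.0, -0.1]
gripper_width: 0.006
finger_force: 0.0
```

>>> play_rows:
  rows:
    - [1, 0, 0, 3, 0]
    - [1, 0, 0, 6, 0]
    - [1, 0, 0, 8, 0]
    - [1, 0, 0, 10, 0]
    - [1, 0, 0, 12, 0]
    - [1, 0, 0, 12, 0]
    - [1, 0, 0, 12, 0]

```text
time_s: 7.92
tcp_pos: [0.5546, 0.2933, 0.0589]
eef_rot: [-0.003, 1.0, 0.0, 0.0]
contact_force: [1.9, 1.0, 1.6]
gripper_width: 0.006
finger_force: 0.9
```

>>> play_rows:
  rows:
    - [1, 0, 0, 1, 0]
    - [1, 0, 0, 2, 0]
    - [1, 0, 0, 3, 0]
    - [1, 0, 0, 3, 0]

```text
time_s: 8.25
tcp_pos: [0.5546, 0.2933, 0.0563]
eef_rot: [-0.003, 1.0, 0.0, 0.0]
contact_force: [0.0, -0.4, 6.6]
gripper_width: 0.011
finger_force: 3.2
```

>>> play_rows:
  rows:
    - [1, 0, 0, 0.5, 0]
    - [1, 0, 0, 1, 0]
    - [1, 0, 0, 1.5, 0]
    - [1, 0, 0, 1.5, 0]

```text
time_s: 8.58
tcp_pos: [0.5547, 0.2934, 0.0562]
eef_rot: [-0.003, 1.0, 0.0, 0.0]
contact_force: [-6.1, -2.5, 16.2]
gripper_width: 0.007
finger_force: 8.2
```

It is home: 16 N with z steady at 56 mm. Now the saw.

>>> play_rows:
  rows:
    - [1, 0, 0, -30, 0]
    - [1, 0, 0, -70, 0]
    - [1, 0, 0, -110, 0]
    - [1, 0, -35, -130, 0]
    - [1, 2, -75, -130, 0]
    - [1, 4, -115, -130, 0]
    - [1, 4, -155, -130, 0]
    - [1, 4, -195, -130, 0]
    - [1, 4, -230, -130, 0]
    - [1, 4, -257, -130, 0]
    - [1, 4, -257, -130, 0]
    - [1, 4, -257, -130, 0]

```text
time_s: 9.58
tcp_pos: [0.5513, 0.0348, 0.1835]
eef_rot: [-0.002, 1.0, 0.0, -0.001]
contact_force: [-0.4, 0.9, -0.5]
gripper_width: 0.003
finger_force: 0.0
```

```bash
python3 - <<'E'
from bench import arm
from h import *
from scipy.spatial.transform import Rotation as Ro
o=arm.get_obs(); T=np.eye(4);T[:3,:3]=Ro.from_quat(o["eef_rot"]).as_matrix();T[:3,3]=o["tcp_pos"]
w=arm.camera_model("wrist");C=np.linalg.inv(T@w["T_tool_cam"]);w["R"]=C[:3,:3];w["t"]=C[:3,3]
im=arm.snapshot("wrist")[:,:,::-1]; cv2.imwrite("pics/w3.png",im)
g=(im.max(2)<60).astype(np.uint8); g[238:]=0
cs,_=cv2.findContours(g,0,2)
for c in cs:
    if 600<cv2.contourArea(c)<5000:
        r=cv2.minAreaRect(plane(w,c[:,0],.062)[:,:2].astype(np.float32)*1000);print(r)
E
python3 go.py .5505,.036,.07
```

```text
((542.4024658203125, -220.64755249023438), (28.78499984741211, 100.27764129638672), 76.78449249267578)
((490.005126953125, 37.13715362548828), (36.95252990722656, 37.747032165527344), 0.20510676503181458)
((386.362060546875, 70.21038818359375), (11.90434455871582, 64.11022186279297), 0.30113673210144043)
((394.5869140625, -164.06430053710938), (72.38701629638672, 33.12873077392578), 88.16187286376953)
t 9.6333 tcp [0.5514 0.036  0.1836] F [-0.4 -0.2  1.4] w 0.0059337302628272295 toolx [-1.    -0.005  0.001]
shift mm [ 8.000e-01 -1.000e-01  1.136e+02]
```

View pics/w3.png

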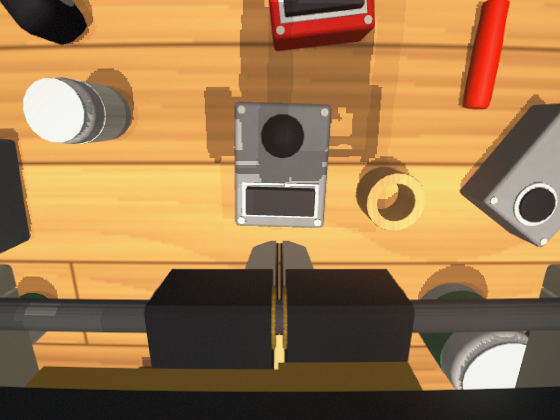

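The wrist view shows the bar key at about (281,201), the same pixel the round button had, so the TCP is lined up over it. The mushroom, at (283,135), is well clear. Pressing.

>>> play_rows:
  rows:
    - [1, 0, 0, 35, 0]
    - [1, 0, 0, 70, 0]
    - [1, 0, 0, 100, 0]
    - [1, 0, 0, 108, 0]
    - [1, 0, 0, 114, 0]
    - [1, 0, 0, 118, 0]
    - [1, 0, 0, 121, 0]
    - [1, 0, 0, 124, 0]
    - [1, 0, 0, 126, 0]
    - [1, 0, 0, 126, 0]
    - [1, 0, 0, 126, 0]

```text
time_s: 10.55
tcp_pos: [0.5531, 0.0362, 0.0595]
eef_rot: [-0.003, 1.0, 0.0, 0.001]
contact_force: [1.4, 0.8, 3.5]
gripper_width: 0.004
finger_force: 1.6
```

>>> play_rows:
  rows:
    - [1, 0, 0, 1, 0]
    - [1, 0, 0, 2, 0]
    - [1, 0, 0, 3, 0]
    - [1, 0, 0, 3, 0]

```text
time_s: 10.88
tcp_pos: [0.5527, 0.036, 0.0562]
eef_rot: [-0.003, 1.0, -0.0, 0.001]
contact_force: [0.4, 1.4, 7.9]
gripper_width: 0.006
finger_force: 4.4
```

>>> play_rows:
  rows:
    - [1, 0, 0, 0.5, 0]
    - [1, 0, 0, 1, 0]
    - [1, 0, 0, 1.5, 0]
    - [1, 0, 0, 1.5, 0]
    - [1, 0, 0, 1.5, 0]

```text
time_s: 11.3
tcp_pos: [0.5528, 0.0361, 0.0561]
eef_rot: [-0.003, 1.0, -0.0, 0.001]
contact_force: [-5.9, 1.0, 20.3]
gripper_width: 0.005
finger_force: 10.3
```

>>> play_rows:
  rows:
    - [1, 0, 0, -30, 0]
    - [1, 0, 0, -70, 0]
    - [1, 0, 0, -110, 0]
    - [1, 0, 0, -150, 0]
    - [1, 0, 0, -180, 0]
    - [1, 0, 0, -180, 0]
    - [1, 0, 0, -180, 0]

```text
time_s: 11.88
tcp_pos: [0.5528, 0.0359, 0.2356]
eef_rot: [-0.003, 1.0, -0.0, 0.002]
contact_force: [-0.4, -0.3, -0.5]
gripper_width: 0.004
finger_force: 0.0
```

Run:
```python
from bench import arm
import cv2,numpy as np
a=cv2.imread("pics/scene0.png");s=arm.snapshot("scene")[:,:,::-1]
cv2.imwrite("pics/end.png",np.vstack([cv2.resize(i[140:300,160:400],(450,300),interpolation=cv2.INTER_CUBIC) for i in(a,s)]))
```

```text
(no output)
```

View pics/end.png

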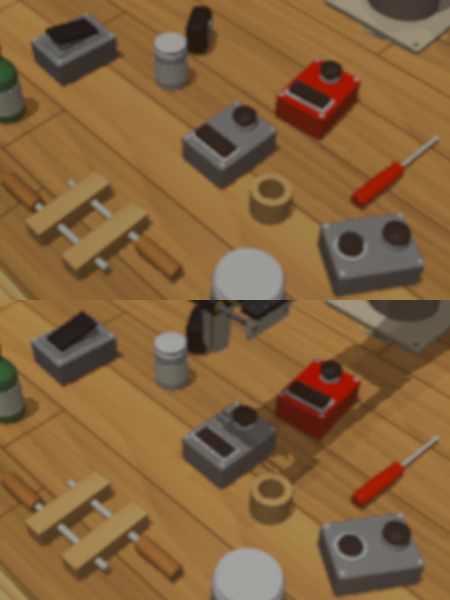

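Comparing start (upper) with now (lower): the rocker at (72,330) is tipped over, both start controls are flush, the mushrooms are up and nothing else has moved. Handing in.

```bash
python3 -c "
from bench import arm
print(arm.hand_in())"
```

```text
the job is handed in; nothing more can be done
None
```

I pressed the rocker, the round start button and the bar start key fully home in that order and handed the job in at about 12 s; the last picture shows the mushroom stops up and nothing in view displaced, but the hand-in returned no verdict.

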